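# Lock the filter holder with the pin spanner

## Task

Two membrane filter holders stand on the bench; the larger one is still unlocked. Take the two-pronged spanner out of its stand, set it down on the larger holder so that both prongs are fully in the two holes of its lock ring, then turn the ring clockwise (seen from above) up to its stop. Let go and leave the spanner standing upright in the ring.

Things in the scene. Friction and masses are not known exactly. Their poses are not given: they have to be found in the camera images.
- spanner: T-shaped steel pin spanner, 0.2 kg. Origin: centre of the crossbar's underside. Crossbar 124 (x) x 22 x 12 mm; below it two prongs 9 mm thick, 13 mm long, at x = +-45 mm. Above it an upright flat grip 50 mm (x) x 14 mm (y), from z = 27 to 77 mm: hold it across the 14 mm. z up. Alike after a half turn about z.
- stand: Grey block, fixed, 130 (x) x 50 x 24 mm, in whose two holes the spanner stands prongs down, crossbar flat on the block; origin: centre of its underside. Lift the spanner 20 mm to clear it.
- ring_top (a point): Centre of the top face of the larger holder's lock ring (130 mm across, 16 mm thick, top 58 mm above bench), turning with it. x runs through its two wedge-shaped holes: centres at x = +-45 mm, 24 long (x), 15 (inner end) to 39 mm wide, 16 deep. z up. Alike after a half turn. Seated, the spanner's origin lies here, with 12 degrees of play before it pushes the ring. The smaller holder's ring: 86 mm, a bystander.
- lock_ring (a joint): Angle of the larger holder's lock ring, rad: grows clockwise seen from above, 0 = fully unlocked, 1.0 = at its stop, where the nose on its rim meets a post (locked); starts between 0 and 0.2. It stays where it is left and turns against about 0.1 N m of friction. The holder, 148 mm across, is fixed to the bench.

How it is judged:
By the outcome, as a careful person would: the job done as asked, in the order asked, and still so for the second after the job is handed in, with the robot touching nothing.
It also fails if it takes over 42 s, if anything falls off the work surface, if the arm or the gripper's body presses on something with over 40 N, if the wrist force passes 120 N, or if a joint passes its speed limit or range.

## Robot

A 7-joint arm with a two-finger parallel gripper is mounted at the origin on a cart in front of the work surface, level with it; the furniture and walls round the work are solid. World frame = base frame: x ahead of the robot, y to its left, z up, the work surface at z = 0. Lengths are in mm, angles in rad, forces in N, time in s.
With the tool pointing down it reaches from about 425 to 950 mm from the base axis. Payload 4.7 kg.
Tool frame: the origin (TCP) lies midway between the tips of the shut fingers; the grasp point (between the pads) lies 19 mm behind it (env.grasp_offset is the x of the grasp point in the tool frame, in mm); x points along the fingers, y is the direction in which the jaws open and shut, and the axes are right-handed (so a half turn about x gives the same grasp; the last joint's range is limited). The gripper opens to 87 mm and grips with 3 to 60 N. Pads are 19 mm wide; open, the fingers measure 117 mm over their backs; the gripper's body (75 mm by 190 mm) begins 51 mm behind the grasp point.
Start: joints at [-1.187, 0.469, -0.049, 1.532, 0.024, 1.141, -0.082], TCP at [270.756, 618.337, 222.573] pointing down, gripper open.
Joint ranges: [-2.59, 2.59], [-0.33, 1.99], [-1.39, 1.29], [0.1, 2.45], [-1.04, 4.18], [0.21, 1.99], [-2.66, 2.66]. Speed limits (rad/s): [2.57, 2.57, 3.14, 3.14, 3.14, 3.14, 3.14].

## Interface

Orientations are given as a 3x3 rotation matrix whose columns are the frame's x, y, z axes.
In Python, from bench import env, eyes gives the robot as it stands.
- The arm moves only by the tool carry_out, never from a script. Its argument "series" is a list of rows, each an object with "xyz": the shift along the world's x, y, z in cm, a list of three; "twist": the turn, a rotation vector about the world's x, y, z in degrees, a list of three; "grip": the opening, from 0 (shut) to 1 (fully open). A call has exactly 5 rows; each row is the pose to reach, as a shift and turn from the pose measured when the call began; what a row does not reach only later rows make up. A row lasts 1/8 s, in which the tool goes at most 62.5 mm and 10.7 degrees, less where a joint would pass 70% of its speed; a pose out of reach is approached as far as the arm can. A call with a gripper value outside its range is refused whole. The fingers move at their own pace and stop on an object; the grip force is fixed at half the most. Time passes only in rows, so rows that repeat a pose let the fingers close, or fill a call up. It gives the time, the measured TCP pose, the force and the opening at its end, in the units of the state.
- env.read_state(): the state, without advancing time (a new reading comes with each control period).
- eyes.get_image(name): name is "scene" or "top" or "wrist"; returns (picture, depth): 480x640x3 uint8, red, green, blue; 480x640 float32, mm along the optical axis (not along the pixel's ray), 0 where there is no reading.
- eyes.camera_params(name): a dict with "mtx" (3x3 intrinsics, pixels), "T" (4x4, takes a point from camera to world coordinates); the wrist camera has in their place "tool_from_camera" (4x4, takes a point from camera to tool coordinates, whose origin is the TCP and whose axes are the tool frame's). Camera axes: x right, y down, z forward; pixel columns grow to the right and rows downward; lengths in mm; the calibration is good to about 2 mm. A picture is of the moment at which its call begins: read the wrist's pose just before it. camera_params takes no time and is no camera call.
- env.finish_job(): hands the job in, once; it reports no verdict.
The state is a dict: "clock": time; "qpos": joint angles; "qvel": joint speeds; "joint_torque": joint torques, N m; "position": TCP position; "ee_rot": TCP orientation; "contact_force": force on the tool from outside, world axes, zero at the start; "moment": the same for the moment, N m; "grip_width": opening from 0.0 (shut) to 1.0 (fully open).
Only numpy, scipy, OpenCV 4.12 (cv2) and the standard library are available. Lean on these libraries where they do the work, as an engineer would, in place of code of your own. Each camera call takes 0.05 s, during which the arm holds its last target. There are 200 camera calls.

## Working session

There is one attempt and no reset: what is moved stays moved. The work goes in short steps, Python scripts to look and compute and a tool call to move; the robot and the scene stay as the last step left them, time stands still between calls to the robot, and variables do not carry over. Pictures are saved under pics/ and viewed, about 8 in all and at most 12, crops included, and the job is handed in when it is done.

Besides the shell and the picture viewer there is one more tool, called after "Emit:" by a JSON object that holds its "fn" and its "kwargs". carry_out: Moves the arm, as the interface text tells. Its arguments: {"type":"object","properties":{"series":{"type":"array"}},"required":["series"]}

```bash
mkdir -p pics; ls; python3 - <<'E'
from bench import env, eyes
import cv2,numpy as np
s=env.read_state();print({k:np.round(v,3).tolist() for k,v in s.items()})
for n in ["scene","top"]:
    p,d=eyes.get_image(n);cv2.imwrite(f"pics/{n}0.png",p[:,:,::-1]);np.save(f"pics/{n}0.npy",d)
    c=eyes.camera_params(n);print(n,np.round(c["mtx"],1).tolist(),np.round(c["T"],3).tolist())
print(eyes.camera_params("wrist"),env.grasp_offset)
E
```

```text
pics
{'clock': 0.0, 'qpos': [-1.187, 0.469, -0.049, 1.534, 0.024, 1.141, -0.082], 'qvel': [0.001, -0.001, -0.0, -0.001, -0.001, -0.0, 0.002], 'joint_torque': [-0.0, -50.798, -0.081, -23.616, -0.061, 0.038, 0.0], 'position': [270.53, 617.776, 221.513], 'ee_rot': [[-0.001, 0.401, 0.916], [-0.002, 0.916, -0.401], [-1.0, -0.002, 0.0]], 'contact_force': [-0.256, -0.797, 0.222], 'moment': [-0.019, -0.032, -0.016], 'grip_width': 0.999}
scene [[570.8, 0.0, 318.0], [0.0, 570.8, 245.9], [0.0, 0.0, 1.0]] [[0.631, -0.463, 0.623, -193.765], [-0.776, -0.397, 0.491, -583.701], [0.02, -0.792, -0.61, 795.575], [0.0, 0.0, 0.0, 1.0]]
top [[613.8, 0.0, 309.4], [0.0, 613.8, 244.4], [0.0, 0.0, 1.0]] [[-0.005, -0.986, 0.165, 345.949], [-1.0, 0.001, -0.024, 18.533], [0.024, -0.165, -0.986, 1112.684], [0.0, 0.0, 0.0, 1.0]]
{'mtx': array([[378.86254637,   0.        , 318.93393199],
       [  0.        , 378.86254637, 236.57130062],
       [  0.        ,   0.        ,   1.        ]]), 'tool_from_camera': array([[-3.43950857e-04, -2.91175826e-01,  9.56669494e-01,
        -1.62708753e+02],
       [ 9.99999613e-01, -8.75108444e-04,  9.31777385e-05,
         3.94925780e-02],
       [ 8.10058447e-04,  9.56669155e-01,  2.91176014e-01,
        -7.97987780e+01],
       [ 0.00000000e+00,  0.00000000e+00,  0.00000000e+00,
         1.00000000e+00]])} -18.700000000000003
```

View pics/top0.png

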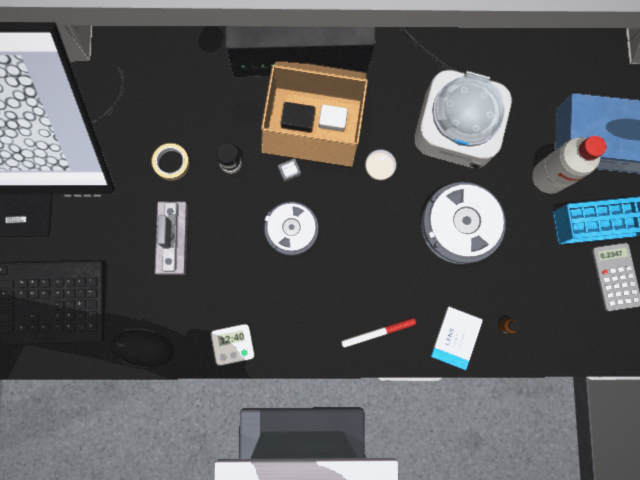

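View pics/scene0.png

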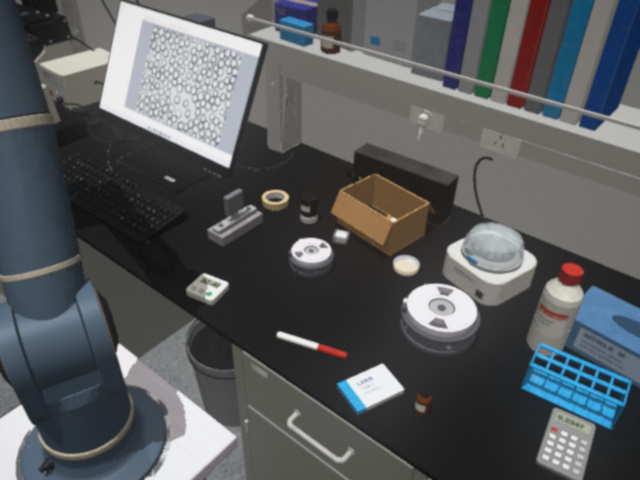

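```bash
cat > h.py <<'E'
from bench import env, eyes
import cv2,numpy as np
def world(n,d,T=None):
    c=eyes.camera_params(n); K=c["mtx"]; T=c["T"] if T is None else T
    v,u=np.mgrid[:480,:640]
    P=np.stack([(u-K[0,2])*d/K[0,0],(v-K[1,2])*d/K[1,1],d],-1)
    return P@T[:3,:3].T+T[:3,3]
def wristT(s):
    T=np.eye(4);T[:3,:3]=s["ee_rot"];T[:3,3]=s["position"]
    return T@eyes.camera_params("wrist")["tool_from_camera"]
E
python3 - <<'E'
from h import *
out=[]
for n in ["top","scene"]:
    d=np.load(f"pics/{n}0.npy");W=world(n,d);im=cv2.imread(f"pics/{n}0.png")
    P=W.reshape(-1,3);col=im.reshape(-1,3).astype(int)
    if n=="top":
        for nm,(u,v) in dict(ring=(465,221),small=(291,227),sp=(171,238),bench=(380,280)).items(): print(nm,np.round(W[v,u]))
        C=W[221,465,:2];S=W[238,171,:2]
    r=np.hypot(*(P[:,:2]-C).T); m=(r<80)
    zs=P[m,2]; print(n,"ring z hist",np.histogram(zs,bins=np.arange(0,90,5)))
    m=m&(abs(P[:,2]-58)<5)&(col.min(1)>100)
    q=P[m];(cx,cy),R=cv2.minEnclosingCircle(q[:,:2].astype(np.float32));print("circle",cx,cy,R,np.median(q[:,2]))
    rr=np.hypot(*(P[:,:2]-S).T)<100
    print("stand z",np.histogram(P[rr,2],bins=np.arange(-5,115,5))[0])
    for lo,hi in [(18,29),(31,41),(80,110)]:
        q=P[rr&(P[:,2]>lo)&(P[:,2]<hi)]
        if len(q)>5:
            b=cv2.minAreaRect(q[:,:2].astype(np.float32));print(lo,hi,len(q),b,np.median(q[:,2]),np.percentile(q[:,2],97))
im=cv2.imread("pics/top0.png")
a=cv2.resize(im[171:271,415:515],(600,600),interpolation=cv2.INTER_CUBIC)
cv2.imwrite("pics/crop1.png",a)
E
```

```text
ring [ 565. -283.   54.]
small [557.  25.  40.]
sp [536. 235.  50.]
bench [ 466. -137.    5.]
top ring z hist (array([ 444,  115,   94,    2,    0,    0,   10,  175,  978,  225,  547,
       2611,  678,    1,    0,    0,    0]), array([ 0,  5, 10, 15, 20, 25, 30, 35, 40, 45, 50, 55, 60, 65, 70, 75, 80,
       85]))
circle 566.2567138671875 -281.5597229003906 69.10820007324219 58.07442809310089
stand z [3314 3658  125   46   58  634  330  210  375   27    4   19   17   21
   21   20   19   20   23   15  107  155    2]
18 29 984 ((542.17529296875, 241.33766174316406), (130.7400360107422, 51.027191162109375), 0.002903144108131528) 24.10445866063526 28.060377976449725
31 41 585 ((541.0033569335938, 240.96609497070312), (122.61203002929688, 22.824342727661133), 0.011260293424129486) 35.86254584087919 39.898559706375494
80 110 322 ((541.41357421875, 240.95089721679688), (15.228984832763672, 50.39052200317383), 89.61776733398438) 99.92601715746787 104.02296306494054
scene ring z hist (array([ 486,  173,  551,   63,    0,    0,   14,  121,  608,  252,  359,
       1640,  736,    0,    0,    0,    0]), array([ 0,  5, 10, 15, 20, 25, 30, 35, 40, 45, 50, 55, 60, 65, 70, 75, 80,
       85]))
circle 564.4805297851562 -279.5559387207031 68.30558776855469 59.02010417772749
stand z [ 334 1864  142   96  104  193  226   94  244   33    9   21   33   32
   30   38   38   32   46   39   35   74    2]
18 29 451 ((539.715576171875, 244.24002075195312), (133.67840576171875, 57.02955627441406), 0.22703424096107483) 24.896480559672227 28.1259481848262
31 41 333 ((539.3956298828125, 244.03990173339844), (26.23734474182129, 124.02595520019531), 89.77288818359375) 36.89249014092752 40.245168857319996
80 110 228 ((539.026611328125, 243.12301635742188), (18.305044174194336, 51.105438232421875), 89.55950164794922) 94.67496327487316 104.05587103863114
```

View pics/crop1.png

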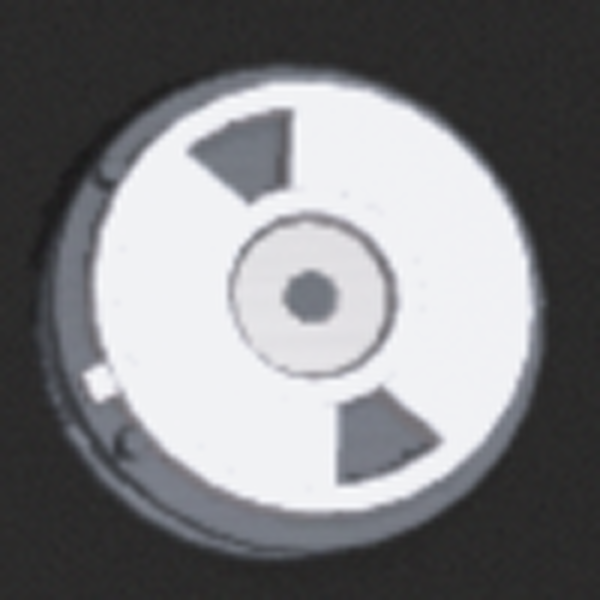

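```bash
python3 - <<'E'
from h import *
c=eyes.camera_params("top");K=c["mtx"];T=c["T"]
def ray(u,v,z):
    r=T[:3,:3]@np.linalg.solve(K,[u,v,1]);o=T[:3,3];return o+r*(z-o[2])/r[2]
f=lambda a,b,z:ray(415+(a+.5)/6-.5,171+(b+.5)/6-.5,z)
# hole corners on the top face
H=[[(188,152),(290,108),(290,188),(250,203)],[(337,483),(440,438),(385,388),(340,405)]]
c2=[np.mean([f(*p,58)[:2] for p in h],0) for h in H];print(c2,np.mean(c2,0),np.degrees(np.arctan2(*(c2[0]-c2[1])[::-1])))
C=np.mean(c2,0)
for nm,p,z in [("nose",(100,383),50),("postA",(106,180),45),("postB",(126,445),45)]:
    q=f(*p,z)[:2]-C;print(nm,np.hypot(*q),np.degrees(np.arctan2(q[1],q[0])))
for n in ["top","scene"]:
    P=world(n,np.load(f"pics/{n}0.npy")).reshape(-1,3)
    m=(P[:,2]>60)&(P[:,1]>100)&(P[:,1]<700)&(P[:,0]<750)&(P[:,0]>300)&(np.hypot(P[:,0]-541,P[:,1]-241)>75)
    q=P[m];print(n,len(q))
    for y in range(100,700,50):
        k=q[(q[:,1]>=y)&(q[:,1]<y+50)]
        if len(k)>5:print(y,np.percentile(k,[1,99],0).round().tolist())
E
```

```text
[array([ 606.80117379, -269.74524638]), array([ 526.98061993, -301.80471835])] [ 566.89089686 -285.77498237] 21.882581093435284
nose 67.43181677965171 111.67097636577597
postA 68.70527551555355 56.67052372434312
postB 69.18388931641807 128.01384870764352
top 14473
100 [[668.0, 120.0, 61.0], [704.0, 150.0, 72.0]]
150 [[672.0, 150.0, 63.0], [699.0, 158.0, 72.0]]
300 [[612.0, 330.0, 80.0], [749.0, 350.0, 357.0]]
350 [[610.0, 350.0, 76.0], [749.0, 400.0, 358.0]]
400 [[610.0, 400.0, 78.0], [743.0, 449.0, 346.0]]
450 [[609.0, 450.0, 78.0], [688.0, 499.0, 236.0]]
500 [[609.0, 500.0, 75.0], [634.0, 521.0, 128.0]]
scene 14379
100 [[665.0, 121.0, 60.0], [702.0, 149.0, 72.0]]
150 [[671.0, 150.0, 63.0], [697.0, 157.0, 72.0]]
300 [[610.0, 330.0, 77.0], [749.0, 350.0, 359.0]]
350 [[607.0, 350.0, 75.0], [748.0, 399.0, 360.0]]
400 [[608.0, 401.0, 77.0], [748.0, 449.0, 362.0]]
450 [[609.0, 450.0, 78.0], [749.0, 500.0, 362.0]]
500 [[608.0, 500.0, 79.0], [748.0, 549.0, 363.0]]
550 [[607.0, 551.0, 80.0], [749.0, 599.0, 364.0]]
600 [[607.0, 601.0, 79.0], [749.0, 650.0, 365.0]]
650 [[607.0, 650.0, 79.0], [749.0, 699.0, 365.0]]
```

Emit:
{"fn": "carry_out", "kwargs": {"series": [{"xyz": [3.2,-4.4,0],"twist": [0,0,-10],"grip": 1},{"xyz": [6.4,-8.8,0],"twist": [0,0,-20],"grip": 1},{"xyz": [9.6,-13.2,0],"twist": [0,0,-30],"grip": 1},{"xyz": [12.8,-17.6,0],"twist": [0,0,-40],"grip": 1},{"xyz": [16,-22,0],"twist": [0,0,-50],"grip": 1}]}}

```text
clock: 0.72
position: [431.2, 396.1, 221.3]
ee_rot: [[-0.002, 0.961, 0.276], [-0.001, 0.276, -0.961], [-1.0, -0.002, 0.0]]
contact_force: [0.8, 0.7, 0.4]
grip_width: 0.999
```

Emit:
{"fn": "carry_out", "kwargs": {"series": [{"xyz": [2.2,-3.1,0],"twist": [0,0,-10.5],"grip": 1},{"xyz": [4.4,-6.2,0],"twist": [0,0,-21],"grip": 1},{"xyz": [6.6,-9.3,0],"twist": [0,0,-31.5],"grip": 1},{"xyz": [8.8,-12.4,0],"twist": [0,0,-42],"grip": 1},{"xyz": [11,-15.4,0],"twist": [0,0,-52.5],"grip": 1}]}}

```text
clock: 1.35
position: [541.5, 240.9, 221.0]
ee_rot: [[-0.003, 0.8, -0.599], [0.001, -0.599, -0.8], [-1.0, -0.003, 0.001]]
contact_force: [0.3, 0.4, 0.3]
grip_width: 1.001
```

Emit:
{"fn": "carry_out", "kwargs": {"series": [{"xyz": [0,0,-0.4],"twist": [0,0,-10.7],"grip": 1},{"xyz": [0,0,-0.8],"twist": [0,0,-21.4],"grip": 1},{"xyz": [0,0,-1.2],"twist": [0,0,-32.1],"grip": 1},{"xyz": [0,0,-1.6],"twist": [0,0,-42.8],"grip": 1},{"xyz": [0,0,-2],"twist": [0,0,-53.5],"grip": 1}]}}

```text
clock: 1.98
position: [541.1, 240.9, 200.5]
ee_rot: [[-0.002, -0.009, -1.0], [0.002, -1.0, 0.009], [-1.0, -0.002, 0.002]]
contact_force: [0.9, -0.7, 0.0]
grip_width: 0.998
```

```bash
python3 - <<'E'
from h import *
s=env.read_state();p,d=eyes.get_image("wrist");cv2.imwrite("pics/w1.png",p[:,:,::-1]);np.save("pics/w1.npy",d)
print(s["clock"],np.round(s["position"],1),np.round(s["qpos"],2),np.degrees(np.arctan2(s["ee_rot"][1][1],s["ee_rot"][0][1])))
P=world("wrist",d,wristT(s)).reshape(-1,3)
rr=(np.hypot(P[:,0]-541,P[:,1]-242)<75)&(d.ravel()>0)
print(np.histogram(P[rr,2],bins=np.arange(-5,115,5))[0])
for lo,hi in [(18,29),(31,41),(92,110)]:
    q=P[rr&(P[:,2]>lo)&(P[:,2]<hi)]
    if len(q)>5: print(lo,hi,len(q),cv2.minAreaRect(q[:,:2].astype(np.float32)),np.median(q[:,2]))
E
```

```text
1.975 [541.1 240.9 200.5] [-0.97  0.4   0.64  1.79 -0.28  1.04 -1.8 ] -90.53576875521613
[2505 8140   19    0   18 3140 1097  261 1642    7    1   17   15   21
   18   24   22   21   26   28  149 1075    0]
18 29 4241 ((540.7890625, 243.2490234375), (50.19561004638672, 130.11155700683594), 89.8134765625) 24.54025296141492
31 41 1905 ((541.11669921875, 243.2447052001953), (21.979326248168945, 122.595947265625), 89.91322326660156) 36.27089849908947
92 110 1240 ((541.63037109375, 243.36700439453125), (13.373788833618164, 48.95698547363281), 89.63302612304688) 101.24314847172994
```

Emit:
{"fn": "carry_out", "kwargs": {"series": [{"xyz": [0,0.24,-3],"twist": [0,0,0.5],"grip": 1},{"xyz": [0,0.24,-7],"twist": [0,0,0.5],"grip": 1},{"xyz": [0,0.24,-11],"twist": [0,0,0.5],"grip": 1},{"xyz": [0,0.24,-14],"twist": [0,0,0.5],"grip": 1},{"xyz": [0,0.24,-14],"twist": [0,0,0.5],"grip": 1}]}}

```text
clock: 2.65
position: [538.9, 242.5, 57.6]
ee_rot: [[-0.007, -0.002, -1.0], [-0.002, -1.0, 0.003], [-1.0, 0.002, 0.007]]
contact_force: [0.6, -0.0, 0.2]
grip_width: 1.0
```

Emit:
{"fn": "carry_out", "kwargs": {"series": [{"xyz": [0,0,0],"twist": [0,0,0],"grip": 0.5},{"xyz": [0,0,0],"twist": [0,0,0],"grip": 0},{"xyz": [0,0,0],"twist": [0,0,0],"grip": 0},{"xyz": [0,0,0],"twist": [0,0,0],"grip": 0},{"xyz": [0,0,0],"twist": [0,0,0],"grip": 0}]}}

```text
clock: 3.28
position: [538.9, 242.6, 57.8]
ee_rot: [[-0.007, -0.002, -1.0], [-0.001, -1.0, 0.002], [-1.0, 0.001, 0.007]]
contact_force: [-0.4, -0.3, 0.2]
grip_width: 0.518
```

Emit:
{"fn": "carry_out", "kwargs": {"series": [{"xyz": [0,0,0],"twist": [0,0,0],"grip": 0},{"xyz": [0,0,0],"twist": [0,0,0],"grip": 0},{"xyz": [0,0,0],"twist": [0,0,0],"grip": 0},{"xyz": [0,0,0],"twist": [0,0,0],"grip": 0},{"xyz": [0,0,0],"twist": [0,0,0],"grip": 0}]}}

```text
clock: 3.9
position: [538.9, 242.6, 57.8]
ee_rot: [[-0.007, -0.002, -1.0], [-0.001, -1.0, 0.002], [-1.0, 0.001, 0.007]]
contact_force: [-0.8, -0.1, 0.0]
grip_width: 0.161
```

Gripped (14 mm). Lift.

Emit:
{"fn": "carry_out", "kwargs": {"series": [{"xyz": [0,0,0],"twist": [0,0,0],"grip": 0},{"xyz": [0,0,1.5],"twist": [0,0,0],"grip": 0},{"xyz": [0,0,4],"twist": [0,0,0],"grip": 0},{"xyz": [0,0,8],"twist": [0,0,0],"grip": 0},{"xyz": [0,0,12],"twist": [0,0,0],"grip": 0}]}}

```text
clock: 4.53
position: [538.6, 242.3, 179.5]
ee_rot: [[-0.007, -0.003, -1.0], [-0.001, -1.0, 0.003], [-1.0, 0.001, 0.007]]
contact_force: [0.4, 0.7, -2.3]
grip_width: 0.161
```

```bash
python3 - <<'E'
from h import *
s=env.read_state();print({k:np.round(s[k],3).tolist() for k in("position","qpos","contact_force","moment","grip_width")})
E
```

```text
{'position': [538.645, 242.273, 179.453], 'qpos': [-0.97, 0.426, 0.638, 1.812, -0.297, 1.008, -1.786], 'contact_force': [0.447, 0.724, -2.33], 'moment': [-0.008, 0.112, -0.082], 'grip_width': 0.161}
```

Emit:
{"fn": "carry_out", "kwargs": {"series": [{"xyz": [0.5,-6,1],"twist": [0,0,4],"grip": 0},{"xyz": [1,-12,2],"twist": [0,0,8],"grip": 0},{"xyz": [1.5,-18,2],"twist": [0,0,12],"grip": 0},{"xyz": [2,-24,2],"twist": [0,0,17],"grip": 0},{"xyz": [2.5,-30,2],"twist": [0,0,22],"grip": 0}]}}

```text
clock: 5.15
position: [563.4, -59.7, 200.3]
ee_rot: [[-0.005, 0.375, -0.927], [-0.004, -0.927, -0.375], [-1.0, 0.001, 0.006]]
contact_force: [1.8, 0.2, -2.1]
grip_width: 0.161
```

Emit:
{"fn": "carry_out", "kwargs": {"series": [{"xyz": [0,-4,0],"twist": [0,0,0],"grip": 0},{"xyz": [0,-8,0],"twist": [0,0,0],"grip": 0},{"xyz": [0,-9,0],"twist": [0,0,0],"grip": 0},{"xyz": [0,-9,0],"twist": [0,0,0],"grip": 0},{"xyz": [0,-9,0],"twist": [0,0,0],"grip": 0}]}}

```text
clock: 5.78
position: [563.6, -147.7, 200.3]
ee_rot: [[-0.006, 0.377, -0.926], [-0.003, -0.926, -0.377], [-1.0, 0.0, 0.006]]
contact_force: [1.0, 1.0, -2.2]
grip_width: 0.157
```

```bash
python3 - <<'E'
from h import *
s=env.read_state();p,d=eyes.get_image("wrist");cv2.imwrite("pics/w2.png",p[:,:,::-1]);np.save("pics/w2.npy",d);np.save("pics/w2T.npy",wristT(s))
print(s["clock"],np.round(s["position"],1),np.round(s["qpos"],2),np.degrees(np.arctan2(s["ee_rot"][1][1],s["ee_rot"][0][1])))
E
```

```text
5.775 [ 563.6 -147.7  200.3] [-0.31  0.39  0.65  1.81 -0.27  1.04 -0.74] -67.85346923430359
```

View pics/w2.png

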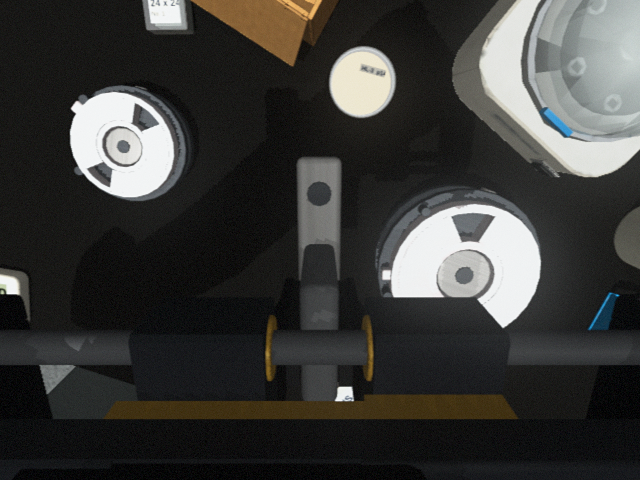

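```bash
python3 - <<'E'
from h import *
from scipy.optimize import least_squares
d=np.load("pics/w2.npy");T=np.load("pics/w2T.npy");im=cv2.imread("pics/w2.png");K=eyes.camera_params("wrist")["mtx"]
g=im.min(2)
W=world("wrist",d,T)
w=((g>150)).astype(np.uint8);w[:180]=0;w[300:]=0;w[:,:387]=0;w[:,545:]=0
n,l,st,ce=cv2.connectedComponentsWithStats(w);k=1+np.argmax(st[1:,4]);m=l==k
print(st[k],"ring z",np.median(W[m,2]),np.percentile(W[m,2],[5,95]))
def plane(uv,z):
    r=np.c_[uv,np.ones(len(uv))]@np.linalg.inv(K).T@T[:3,:3].T;o=T[:3,3];return o+r*((z-o[2])/r[:,2])[:,None]
z=58.
cnt=max(cv2.findContours(m.astype(np.uint8),0,1)[0],key=len)[:,0].astype(float)
cnt=cnt[(cnt[:,1]<290)]
P=plane(cnt,z)[:,:2]
f=lambda x:np.hypot(P[:,0]-x[0],P[:,1]-x[1])-x[2]
r=least_squares(f,[566,-283,65],loss="soft_l1",f_scale=.5);C=r.x;print("circle",C,np.median(abs(r.fun)))
# hole: dark blob within annulus at plane z
v,u=np.mgrid[:480,:640];Q=plane(np.c_[u.ravel(),v.ravel()],z)[:,:2]
rho=np.hypot(*(Q-C[:2]).T);a=np.degrees(np.arctan2(Q[:,1]-C[1],Q[:,0]-C[0]))
for rr in (38,42,46,50,54):
    s=(abs(rho-rr)<1)&(g.ravel()<150)&(a>-30)&(a<70);print(rr,a[s].min(),a[s].max(),(a[s].min()+a[s].max())/2)
# spanner crossbar in world & relative to tool
s=(v<300)&(u>290)&(u<350)&(W[...,2]>150)&(W[...,2]<230)&(d>0)
print("zhist",np.histogram(W[s,2],bins=np.arange(150,235,5)))
s&=(abs(W[...,2]-178.5)<5)
print(cv2.minAreaRect(W[s][:,:2].astype(np.float32)),np.median(W[s,2]))
E
```

```text
[  387   204   154    96 10325] ring z 58.25484028455321 [53.93863873 59.55215402]
circle [ 582.02399619 -264.24443615   43.12005864] 10.238493937435141
38 -24.132117519330937 58.080542710674216 16.974212595671638
42 -22.659878197461428 69.82503210417194 23.582576953355257
46 -5.059964419509314 69.70986904840012 32.324952314445405
50 -18.93606085145374 69.61256660854313 25.338252878544697
54 -28.207920784782246 69.50410538850055 20.64809230185915
zhist (array([   0,    0,    0,   12,   33, 3502,  619,    0,    0,   55,  190,
        227,  219,  247,  177,  169]), array([150, 155, 160, 165, 170, 175, 180, 185, 190, 195, 200, 205, 210,
       215, 220, 225, 230]))
((592.8045654296875, -135.62474060058594), (64.76426696777344, 22.05766487121582), 22.256860733032227) 178.93708028382716
```

```bash
python3 - <<'E'
from h import *
from scipy.optimize import least_squares
d=np.load("pics/w2.npy");T=np.load("pics/w2T.npy");im=cv2.imread("pics/w2.png");K=eyes.camera_params("wrist")["mtx"]
g=im.min(2)
w=((g>150)).astype(np.uint8);w[:180]=0;w[300:]=0;w[:,:395]=0;w[:,545:]=0
n,l,st,ce=cv2.connectedComponentsWithStats(w);k=1+np.argmax(st[1:,4]);m=l==k
def plane(uv,z):
    r=np.c_[uv,np.ones(len(uv))]@np.linalg.inv(K).T@T[:3,:3].T;o=T[:3,3];return o+r*((z-o[2])/r[:,2])[:,None]
z=58.
# outermost white pixel per column (top) / per row (right)
pts=[(c,np.where(m[:,c])[0].min()-.5) for c in range(396,541) if m[:,c].any()]
pts+=[(np.where(m[r])[0].max()+.5,r) for r in range(230,290)]
P=plane(np.array(pts,float),z)[:,:2]
f=lambda x:np.hypot(P[:,0]-x[0],P[:,1]-x[1])-x[2]
r=least_squares(f,[566,-283,65],loss="soft_l1",f_scale=.3);C=r.x;print("circle",C,np.median(abs(r.fun)))
h=((g<150)).astype(np.uint8);h[:200]=0;h[250:]=0;h[:,:440]=0;h[:,505:]=0
n,l,st,ce=cv2.connectedComponentsWithStats(h);k=l[222,472];print(st[k],ce[k])
vv,uu=np.where(l==k);Q=plane(np.c_[uu,vv].astype(float),z)[:,:2]-C[:2]
rho=np.hypot(*Q.T);a=np.degrees(np.arctan2(Q[:,1],Q[:,0]));print("hole r",rho.min(),rho.max())
for rr in (38,42,46,50,54):
    s=abs(rho-rr)<1
    if s.any():print(rr,a[s].min(),a[s].max(),(a[s].min()+a[s].max())/2)
E
```

```text
circle [ 565.52619545 -284.15209666   64.63828709] 0.20852058423021447
[452 213  42  29 850] [471.51764706 225.32352941]
hole r 32.61867343228788 57.19811618535246
38 7.928131400333192 35.89216605898495 21.91014872965907
42 6.8281226254980005 36.534303836018346 21.681213230758175
46 5.523712107486178 37.75613383499405 21.639922971240114
50 4.914581064437631 38.92422859853387 21.919404831485753
54 4.325037622857623 39.25785218367062 21.79144490326412
```

Emit:
{"fn": "carry_out", "kwargs": {"series": [{"xyz": [0,-5,0],"twist": [0,0,0],"grip": 0},{"xyz": [0,-10,-1],"twist": [0,0,0],"grip": 0},{"xyz": [0,-13.7,-3],"twist": [0,0,-0.3],"grip": 0},{"xyz": [0,-13.7,-6],"twist": [0,0,-0.3],"grip": 0},{"xyz": [0,-13.7,-8],"twist": [0,0,-0.3],"grip": 0}]}}

```text
clock: 6.45
position: [563.7, -283.0, 118.6]
ee_rot: [[-0.007, 0.374, -0.927], [-0.001, -0.927, -0.374], [-1.0, -0.002, 0.007]]
contact_force: [-1.0, 1.0, -2.9]
grip_width: 0.158
```

```bash
python3 - <<'E'
from h import *
s=env.read_state();print(s["clock"],np.round(s["position"],1),np.round(s["qpos"],2),np.round(s["contact_force"],1),np.round(s["moment"],2),np.degrees(np.arctan2(s["ee_rot"][1][1],s["ee_rot"][0][1])))
a,b=eyes.get_image("scene")[0],eyes.get_image("wrist")[0]
i=np.hstack([cv2.resize(a[230:380,370:520],(500,500)),cv2.resize(b[100:400,220:420],(300,500))]);cv2.imwrite("pics/c3.png",i[:,:,::-1])
E
```

```text
6.45 [ 563.7 -283.   118.6] [-0.03  0.56  0.61  1.77 -0.38  0.94 -0.45] [-1.   1.  -2.9] [-0.01  0.07  0.  ] -68.0393223267767
```

View pics/c3.png

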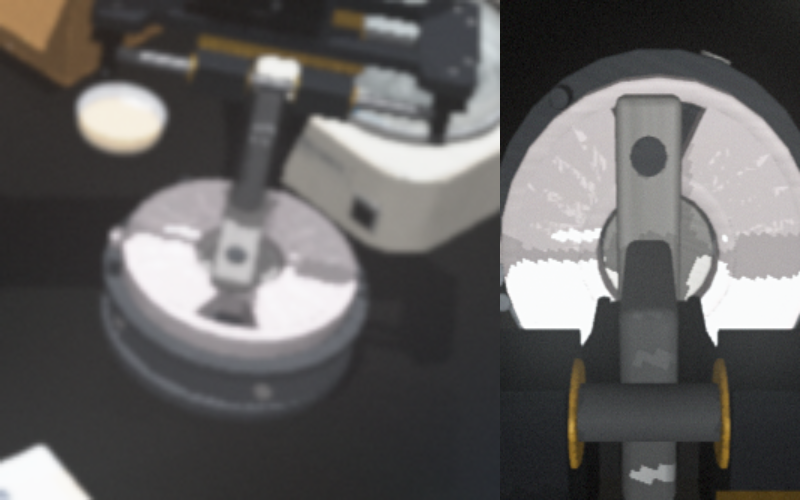

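The spanner hangs above the ring; both the near hole (scene crop ~(228,300)) and the far one (wrist crop ~(655,130)) lie under the crossbar ends. Lowering.

Emit:
{"fn": "carry_out", "kwargs": {"series": [{"xyz": [0,-0.2,-0.5],"twist": [0,0,0],"grip": 0},{"xyz": [0,-0.2,-1.1],"twist": [0,0,0],"grip": 0},{"xyz": [0,-0.2,-1.7],"twist": [0,0,0],"grip": 0},{"xyz": [0,-0.2,-2.3],"twist": [0,0,0],"grip": 0},{"xyz": [0,-0.2,-2.6],"twist": [0,0,0],"grip": 0}]}}

```text
clock: 7.18
position: [562.7, -283.8, 91.7]
ee_rot: [[-0.011, 0.375, -0.927], [0.001, -0.927, -0.375], [-1.0, -0.005, 0.01]]
contact_force: [-4.4, 2.9, 14.1]
grip_width: 0.157
```

Emit:
{"fn": "carry_out", "kwargs": {"series": [{"xyz": [0,0,0.05],"twist": [0,0,-8],"grip": 0},{"xyz": [0,0.03,0.05],"twist": [0,0,-16],"grip": 0},{"xyz": [0.01,0.06,0.05],"twist": [0,0,-24],"grip": 0},{"xyz": [0.02,0.09,0.05],"twist": [0,0,-32],"grip": 0},{"xyz": [0.03,0.12,0.05],"twist": [0,0,-40],"grip": 0}]}}

```text
clock: 7.8
position: [563.0, -283.3, 92.5]
ee_rot: [[-0.007, -0.313, -0.95], [0.006, -0.95, 0.313], [-1.0, -0.004, 0.009]]
contact_force: [-0.4, -1.5, -1.5]
grip_width: 0.154
```

```bash
cat > st.py <<'E'
from h import *
s=env.read_state();print(s["clock"],np.round(s["position"],1),np.round(s["qpos"],2),np.round(s["contact_force"],1),np.round(s["moment"],2),np.degrees(np.arctan2(s["ee_rot"][1][1],s["ee_rot"][0][1])),np.round(s["ee_rot"],3)[:,0])
E
python3 st.py
```

```text
7.8 [ 563.  -283.3   92.5] [-0.13  0.65  0.77  1.79 -0.55  0.94 -1.01] [-0.4 -1.5 -1.5] [-0.28  0.29  0.09] -108.22478195282376 [-0.007  0.006 -1.   ]
```

Emit:
{"fn": "carry_out", "kwargs": {"series": [{"xyz": [0.01,0.02,0],"twist": [0,0,-3],"grip": 0},{"xyz": [0.02,0.03,0],"twist": [0,0,-6],"grip": 0},{"xyz": [0.03,0.04,0],"twist": [0,0,-9],"grip": 0},{"xyz": [0.04,0.05,0],"twist": [0,0,-12],"grip": 0},{"xyz": [0.05,0.06,0],"twist": [0,0,-15],"grip": 0}]}}

```text
clock: 8.43
position: [563.3, -282.7, 92.5]
ee_rot: [[-0.006, -0.549, -0.836], [0.008, -0.836, 0.549], [-1.0, -0.004, 0.009]]
contact_force: [-0.8, -0.4, -2.0]
grip_width: 0.16
```

```bash
python3 st.py
```

```text
8.425 [ 563.3 -282.7   92.5] [-0.17  0.67  0.84  1.79 -0.61  0.96 -1.22] [-0.8 -0.4 -2. ] [-0.03  0.27  0.11] -123.29272970786108 [-0.006  0.008 -1.   ]
```

Emit:
{"fn": "carry_out", "kwargs": {"series": [{"xyz": [0,0,0],"twist": [0,0,-2],"grip": 0},{"xyz": [0,0.01,0],"twist": [0,0,-4],"grip": 0},{"xyz": [0,0.02,0],"twist": [0,0,-6],"grip": 0},{"xyz": [0,0.03,0],"twist": [0,0,-8],"grip": 0},{"xyz": [0,0.03,0],"twist": [0,0,-10],"grip": 0}]}}

```text
clock: 9.05
position: [563.6, -282.6, 92.5]
ee_rot: [[-0.004, -0.686, -0.727], [0.008, -0.727, 0.686], [-1.0, -0.003, 0.009]]
contact_force: [-1.0, 0.4, -0.4]
grip_width: 0.173
```

```bash
python3 st.py
```

```text
9.05 [ 563.6 -282.6   92.5] [-0.19  0.69  0.88  1.8  -0.64  0.98 -1.37] [-1.   0.4 -0.4] [0.01 0.52 0.88] -133.3267248997122 [-0.004  0.008 -1.   ]
```

Moment jumped to 0.88 N m: at the stop. A small extra push, then look.

Emit:
{"fn": "carry_out", "kwargs": {"series": [{"xyz": [0,0,0],"twist": [0,0,-1],"grip": 0},{"xyz": [0,0,0],"twist": [0,0,-2],"grip": 0},{"xyz": [0,0,0],"twist": [0,0,-2],"grip": 0},{"xyz": [0,0,0],"twist": [0,0,-2],"grip": 0},{"xyz": [0,0,0],"twist": [0,0,-2],"grip": 0}]}}

```text
clock: 9.68
position: [563.5, -282.6, 92.5]
ee_rot: [[-0.004, -0.711, -0.703], [0.009, -0.703, 0.711], [-1.0, -0.003, 0.009]]
contact_force: [-0.3, -0.4, -1.7]
grip_width: 0.182
```

```bash
python3 st.py; python3 - <<'E'
from h import *
p,b=eyes.get_image("top")[0],eyes.get_image("wrist")[0]
a=eyes.get_image("scene")[0]
i=np.hstack([cv2.resize(a[250:370,380:500],(300,300)),cv2.resize(p[171:271,415:515],(500,500))[:300*1,:500]]) 
j=np.hstack([cv2.resize(p[171:271,415:515],(300,300)),cv2.resize(b[60:360,120:520],(500,300))])
i=i[:,:800];cv2.imwrite("pics/c4.png",np.vstack([i,j])[:,:,::-1])
E
```

```text
9.675 [ 563.5 -282.6   92.5] [-0.2   0.7   0.89  1.8  -0.65  0.98 -1.39] [-0.3 -0.4 -1.7] [-0.12  0.31  0.89] -135.32695525856897 [-0.004  0.009 -1.   ]
```

View pics/c4.png

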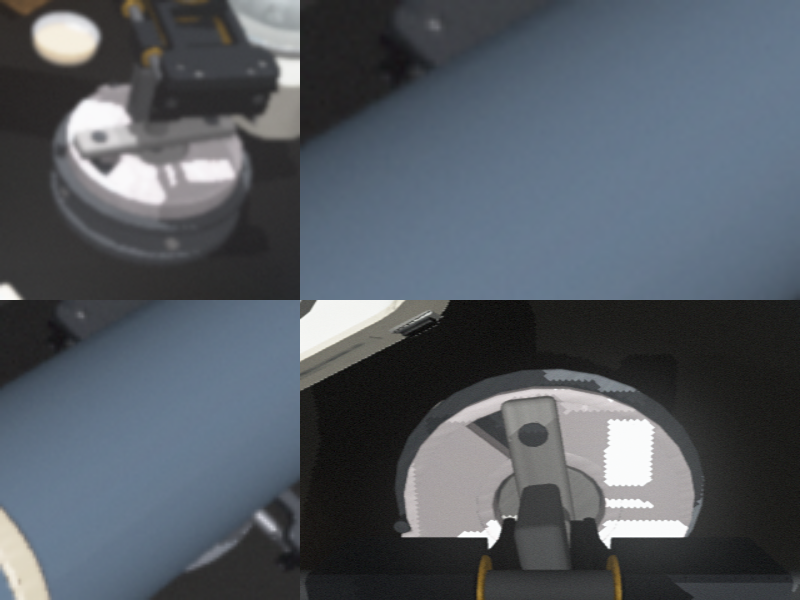

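Emit:
{"fn": "carry_out", "kwargs": {"series": [{"xyz": [0,0,0],"twist": [0,0,2],"grip": 0},{"xyz": [0,0,0],"twist": [0,0,4],"grip": 0},{"xyz": [0,0,0],"twist": [0,0,5],"grip": 0},{"xyz": [0,0,-0.06],"twist": [0,0,5],"grip": 0},{"xyz": [0,0,-0.06],"twist": [0,0,5],"grip": 0}]}}

```text
clock: 10.45
position: [563.5, -282.6, 92.1]
ee_rot: [[-0.005, -0.648, -0.762], [0.008, -0.762, 0.648], [-1.0, -0.003, 0.009]]
contact_force: [-1.2, 0.4, 0.4]
grip_width: 0.161
```

```bash
python3 st.py
```

```text
10.45 [ 563.5 -282.6   92.1] [-0.18  0.69  0.87  1.8  -0.63  0.97 -1.32] [-1.2  0.4  0.4] [0.12 0.39 0.13] -130.36736436983927 [-0.005  0.008 -1.   ]
```

Emit:
{"fn": "carry_out", "kwargs": {"series": [{"xyz": [0,0,0],"twist": [0,0,0],"grip": 0.25},{"xyz": [0,0,0],"twist": [0,0,0],"grip": 0.4},{"xyz": [0,0,0],"twist": [0,0,0],"grip": 0.6},{"xyz": [0,0,0],"twist": [0,0,0],"grip": 0.6},{"xyz": [0,0,0],"twist": [0,0,0],"grip": 0.6}]}}

```text
clock: 11.08
position: [563.5, -282.6, 92.1]
ee_rot: [[-0.005, -0.648, -0.762], [0.008, -0.762, 0.648], [-1.0, -0.003, 0.009]]
contact_force: [-0.4, -0.1, 0.3]
grip_width: 0.575
```

Emit:
{"fn": "carry_out", "kwargs": {"series": [{"xyz": [0,0,1],"twist": [0,0,0],"grip": 0.7},{"xyz": [0,0,3],"twist": [0,0,0],"grip": 0.7},{"xyz": [0,0,6],"twist": [0,0,0],"grip": 0.7},{"xyz": [0,0,9],"twist": [0,0,0],"grip": 0.7},{"xyz": [0,0,12],"twist": [0,0,0],"grip": 0.7}]}}

```text
clock: 11.7
position: [563.6, -283.0, 214.8]
ee_rot: [[-0.003, -0.648, -0.762], [0.008, -0.762, 0.648], [-1.0, -0.004, 0.007]]
contact_force: [-0.2, 0.2, -0.1]
grip_width: 0.701
```

Emit:
{"fn": "carry_out", "kwargs": {"series": [{"xyz": [0,5,0],"twist": [0,0,0],"grip": 0.7},{"xyz": [0,10,0],"twist": [0,0,0],"grip": 0.7},{"xyz": [0,15,0],"twist": [0,0,0],"grip": 0.7},{"xyz": [0,20,0],"twist": [0,0,0],"grip": 0.7},{"xyz": [0,25,0],"twist": [0,0,0],"grip": 0.7}]}}

```text
clock: 12.32
position: [563.9, -31.8, 216.4]
ee_rot: [[-0.001, -0.648, -0.761], [0.008, -0.761, 0.648], [-1.0, -0.006, 0.006]]
contact_force: [0.8, -0.2, -1.4]
grip_width: 0.699
```

```bash
python3 st.py; python3 - <<'E'
from h import *
p,d=eyes.get_image("top");a=eyes.get_image("scene")[0]
i=np.hstack([cv2.resize(a[220:360,375:515],(400,400)),cv2.resize(p[171:271,415:515],(400,400))]);cv2.imwrite("pics/c5.png",i[:,:,::-1])
P=world("top",d).reshape(-1,3);m=np.hypot(P[:,0]-565.5,P[:,1]+284)<75
print(np.histogram(P[m,2],bins=np.arange(50,150,5)))
for lo,hi in [(65,76),(125,145)]:
    q=P[m&(P[:,2]>lo)&(P[:,2]<hi)]
    if len(q)>5:print(cv2.minAreaRect(q[:,:2].astype(np.float32)),np.median(q[:,2]))
E
```

```text
12.325 [563.9 -31.8 216.4] [-0.79  0.45  1.06  1.85 -0.45  1.11 -1.84] [ 0.8 -0.2 -1.4] [-0.02  0.15  0.  ] -130.41868400282527 [-0.001  0.008 -1.   ]
(array([ 339, 2190,  620,  238,  298,    9,    1,   10,   19,   12,   14,
         20,   10,   18,   11,   25,  120,  128,    1]), array([ 50,  55,  60,  65,  70,  75,  80,  85,  90,  95, 100, 105, 110,
       115, 120, 125, 130, 135, 140, 145]))
((574.7387084960938, -273.2144775390625), (51.049617767333984, 124.66543579101562), 52.76958084106445) 70.37774708515428
((565.5608520507812, -284.12774658203125), (14.532757759094238, 50.894325256347656), 52.303245544433594) 134.8586467794052
```

View pics/c5.png

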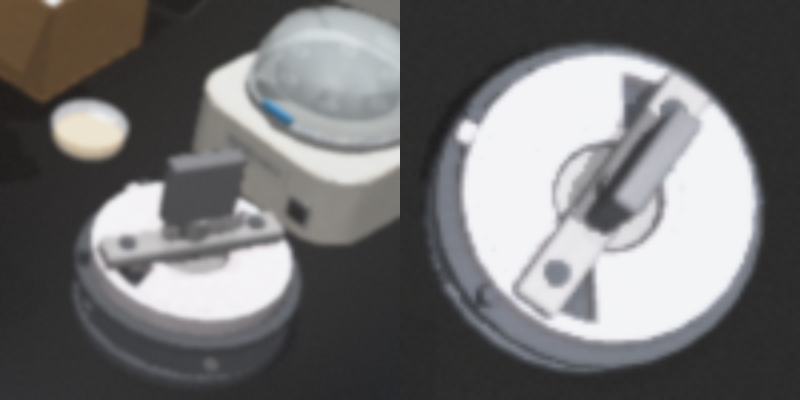

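```bash
python3 - <<'E'
from h import *
c=eyes.camera_params("top");K=c["mtx"];T=c["T"];C=np.array([565.5,-284.2])
p,d=eyes.get_image("top");g=p.min(2);old=cv2.imread("pics/top0.png")
def ang(g):
    v,u=np.mgrid[:480,:640];r=np.stack([(u-K[0,2])/K[0,0],(v-K[1,2])/K[1,1],np.ones_like(u)],-1)@T[:3,:3].T
    q=(T[:3,3]+r*((50-T[2,3])/r[...,2])[...,None])[...,:2]-C
    rho=np.hypot(q[...,0],q[...,1]);a=np.degrees(np.arctan2(q[...,1],q[...,0]))
    m=(rho>66)&(rho<76)&(a>40)&(a<135);w=np.clip(g.astype(float)-150,0,None)*m
    return (w*a).sum()/w.sum(),a[m&(g>170)]
for x in (old.min(2),g):
    a,b=ang(x);print(a,np.round(np.sort(b),1))
f=lambda x:cv2.resize(x[180:245,415:465],(400,520),interpolation=cv2.INTER_CUBIC)
cv2.imwrite("pics/c6.png",np.hstack([f(old),f(p[:,:,::-1])]))
E
```

```text
111.14937454449206 [107.9 108.3 109.3 109.8 111.2 111.7 112.6 113.2 114.5 115.2]
61.09754026008414 [57.1 57.9 58.4 59.2 59.8 60.  60.6 61.3 62.  62.7 63.3 63.4 64.1 64.7]
```

View pics/c6.png

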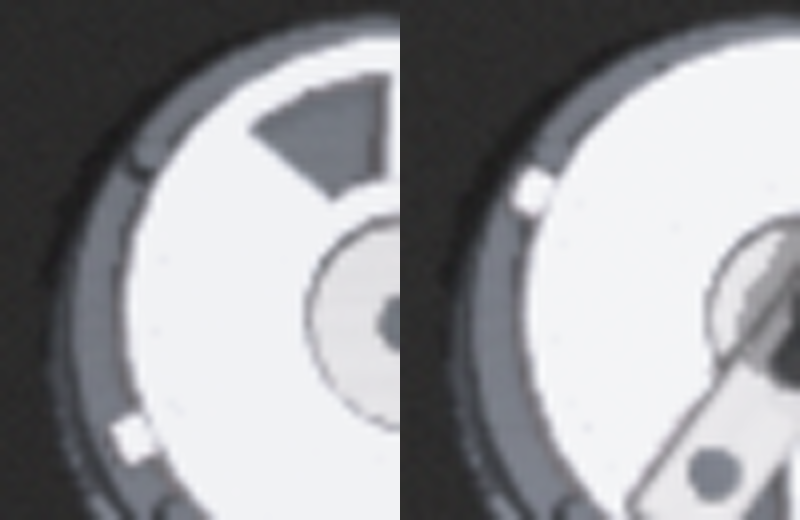

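The nose, which started at (133,437) in the left half, is now at (533,192) in the right half. It lies against the post (dark knob at (145,160) in the left half), a turn of 50°. Handing in.

```bash
python3 -c "
from bench import env
print(env.finish_job())"
```

```text
the job is handed in; nothing more can be done
None
```

I took the spanner from its stand, seated it in the larger holder's ring and turned the ring clockwise to its stop. I then let go and backed the arm away, handing in at about 12.4 s.

**Last checks:**
- **Seating:** the crossbar top measures 70.4 mm and the grip top 134.9 mm. The expected values for full seating are 70 and 135 mm, so both prongs are fully in. The spanner stands upright, centred on the ring.
- **Stop:** the turning moment rose from about 0.1 to 0.9 N m and stayed there under a further push. In the pictures the ring's nose moved from 111° to 61°, a turn of 50°, and now lies against the post.
- **Robot:** after backing off, the contact force read about zero (within 2 N).

**Disagreement:** at the stop the spanner slipped a few degrees in the pads, so I turned the tool back 5° before opening. In the top view the spanner now stands at about −37.5°, while the jaws were at −40.4° when they let go. The ring stayed at its stop.

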